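# Half-turn stacking of two parts bins

### The arm

A 6-joint arm with a two-finger parallel gripper is mounted at the origin on the work surface; the furniture and walls round the work are solid. World frame = base frame: x ahead of the robot, y to its left, z up, the work surface at z = 0. Lengths are in mm, angles in rad, forces in N, time in s.
With the tool pointing down it reaches from about 275 to 750 mm from the base axis. Payload 10.2 kg.
Tool frame: the origin (TCP) lies on the front face of the gripper's body, between the roots of the fingers; the fingertips stand 73 mm ahead of it and the grasp point (between the pads) lies 54 mm ahead of it; z points along the fingers, y is the line along which they close (so a half turn about z gives the same grasp; the last joint's range is limited). The gripper opens to 85 mm and grips with 20 to 120 N. Pads are 22 mm wide; open, the fingers measure 114 mm over their backs; the gripper's body (76 mm by 85 mm) begins 54 mm behind the grasp point. The pads swing forward as they close: fully open they stand 13 mm farther back than shut.
Start: joints at [1.051, 0.313, 1.498, -0, 1.331, -0.223], TCP at [153.555, 502.048, 303.894] pointing down, gripper open.
Joint ranges: [-2.94, 2.94], [-0.97, 2.17], [0.19, 2.56], [-1.23, 4.37], [0.02, 3.11], [-2.88, 2.88]. Speed limits (rad/s): [2.39, 2.39, 3.01, 3.14, 3.14, 3.14].

### API

Orientations are given as a unit quaternion [w, x, y, z].
In Python, from rig import * gives the robot as it stands.
- The arm moves only by the tool step_arm, never from a script. Its argument "plan" is a list of rows, each an object with "offset": the shift along the tool's x, y, z in cm, a list of three; "rot": the turn, a rotation vector about the tool's x, y, z in degrees, a list of three; "gripper": the finger opening in cm, from 0 to 8.54. In form: [{"offset": [x, y, z], "rot": [wx, wy, wz], "gripper": gripper}, ...]. A call has 1 to 12 rows; each row is the pose to reach, as a shift and turn from the pose commanded when the call began, along the tool's axes at that moment; what a row does not reach only later rows make up. A row lasts 1/10 s, in which the tool goes at most 50 mm and 8.59 degrees, less where a joint would pass 70% of its speed; a pose out of reach is approached as far as the arm can. A call with a gripper value outside its range is refused whole. The fingers move at their own pace and stop on an object; "squeeze" is the grip in N (left out, the last holds). Time passes only in rows, so rows that repeat a pose let the fingers close. It gives the time, the measured TCP pose, the force, the opening and the grip force at its end, in the units of the state.
- sense(): the state, without advancing time (a new reading comes with each control period).
- capture(name): name is "side" or "top"; returns a dict with "color" (480x640x3 uint8, red, green, blue), "depth" (480x640 float32, mm along the optical axis (not along the pixel's ray), 0 where there is no reading), "vertical_fov" (degrees; the focal length in pixels is half the picture's height over the tangent of half this angle, whatever the lens; pixels are square), "cx", "cy" (the principal point, pixels), "rvec" (rotation vector, rad) and "tvec" (3), from world to camera coordinates, as OpenCV has them. Camera axes: x right, y down, z forward; pixel columns grow to the right and rows downward; lengths in mm; the calibration is good to about 2 mm. A picture is of the moment at which its call begins.
- finish_job(): hands the job in; it is judged then, once.
The state is a dict: "time_s": time; "joints": joint angles; "dq": joint speeds; "tau": joint torques, N m; "eef_pos": TCP position; "ee_rot": TCP orientation; "force": force on the tool from outside, world axes, zero at the start; "wrist_torque": the same for the moment, N m; "grip_width": opening from 0.0 (shut) to 1.0 (fully open); "grip_force": force on a finger pad.
Only numpy, scipy, OpenCV 4.12 (cv2) and the standard library are available. Lean on these libraries where they do the work, as an engineer would, in place of code of your own. Each camera call takes 0.05 s, during which the arm holds its last target. There are 200 camera calls.

### The job

Two identical stack-and-nest parts bins stand on the desk facing the same way; the fixed one holds a small kit part. Pick up the empty loose bin, turn it half a turn so that its scooped front faces opposite to that of the fixed bin, and stack it on the fixed bin: set it into the mouth, feel along the length until its pockets drop over the lugs, and leave it fully down, level and released, the kit part still in the bin below. Go gently: keep the force between the two bins below 30 N.

Things in the scene. Friction and masses are not known exactly. Their poses are not given: they have to be found in the camera images.
- loose_bin: loose empty plain grey open bin, about 0.16 kg, balanced about its middle, 157 long (x) x 66 wide (y) x 60 mm tall, walls 2.5 mm, tapering to a foot of 100 x 44 mm. Origin: centre of the underside; z up; -x points to its front, the end wall that is cut down to 36 mm in the middle (scoop 28 mm wide) above a blank card. At the start it faces the same way as the fixed bin within about 0.6 rad
- loose_grip (a point): middle of the loose bin, 52 mm above its underside, at half height of the two upright rim bands along its long sides (each 150 mm long, 16 mm tall, 66 mm over the outside): grip here across y, from above
- loose_pockets (a point): centre of the loose bin's four stacking pockets, level with their roofs, 8 mm above its underside at x = -13 mm. The pockets, two on each side at x = -40 and +14 mm, are 15 mm long, open below and outward. Grooves 24 mm high on each side at x = +40 and -14 mm serve only for nesting
- loose_front (a point): middle of the loose bin's front end, at x = -75 mm, 50 mm above its underside, in its own axes
- lower_bin: the fixed bin, same shape, axes and origin, screwed to the desk. A bin set in facing the same way slips past its lugs and nests, underside 28 to 35 mm above this one's (wrong). Set in turned half a turn it rides on the lugs (50 mm) until its pockets drop over them (42 mm: fully seated). The mouth gives 7 mm of play each side across y and over 18 mm along x
- lower_lugs (a point): nominal centre of the four lugs, level with their tops, at x = +13 mm, 50 mm up in the fixed bin. The lugs (12 mm long, two each side at x = +40 and -14 mm) are on a clip-in steel frame that really sits up to 8 mm nearer the front or back, does not move, and is not reported: find it by feel. Seating needs pockets over lugs within 1.5 mm along x; across y 2.5 mm of play each side
- lower_front (a point): middle of the fixed bin's front end, at x = -75 mm, 50 mm above its underside, in its own axes
- kit_part: small green stepped cylindrical kit part, 16 x 22 x 16 mm, lying in the fixed bin near the middle; origin at its underside; leave it there

How it is judged:
By the outcome, as a careful person would: the job done as asked, in the order asked, and still so for the second after the job is handed in, with the robot touching nothing.
It also fails if it takes over 64 s, if anything falls off the work surface, if the arm or the gripper's body presses on something with over 40 N, if the wrist force passes 120 N, or if a joint passes its speed limit or range.

## Working session

There is one attempt and no reset: what is moved stays moved. The work goes in short steps, Python scripts to look and compute and a tool call to move; the robot and the scene stay as the last step left them, time stands still between calls to the robot, and variables do not carry over. Pictures are saved under pics/ and viewed, at most 10 in all, crops included, and the job is handed in when it is done.

Besides the shell and the picture viewer there is one more tool, called after "Request:" by a JSON object that holds its "name" and its "arguments", one argument or row to a line. step_arm: Moves the arm, as the interface text tells. Its arguments: {"type":"object","properties":{"plan":{"type":"array"},"squeeze":{"type":"number"}},"required":["plan"]}

```bash
mkdir -p pics; ls; python3 - <<'E'
from rig import *
import cv2,pickle,numpy as np
o={}
for n in("top","side"):
    c=capture(n);o[n]=c
    cv2.imwrite(f"pics/{n}1.png",c["color"][:,:,::-1])
    R=cv2.Rodrigues(np.array(c["rvec"],float))[0];print(n,c["vertical_fov"],c["cx"],c["cy"],(-R.T@np.ravel(c["tvec"])).round(),R.round(2).tolist())
pickle.dump(o,open("c1.pkl","wb"))
print(sense())
E
```

```text
pics
top 42.94525876443177 313.3829209834042 243.3248289420995 [415. -16. 947.] [[0.01, -1.0, -0.0], [-0.99, -0.01, -0.17], [0.17, 0.0, -0.99]]
side 51.26305190526821 322.6651950795222 236.5587519749961 [468. 680. 494.] [[-0.99, -0.14, -0.01], [-0.06, 0.5, -0.86], [0.12, -0.85, -0.5]]
{'time_s': 0.1, 'joints': array([ 1.05063104e+00,  3.13379386e-01,  1.49830062e+00, -1.15078867e-05,
        1.33099260e+00, -2.23408625e-01]), 'dq': array([-1.82526373e-03,  4.93695930e-05, -1.88254247e-03, -5.23900242e-04,
        2.45885314e-04,  3.79645048e-05]), 'tau': array([ 2.90024524e-03, -4.12900472e+01, -2.60148078e+01, -1.44331489e-04,
        3.00700209e-03, -2.81228233e-05]), 'eef_pos': array([153.47254641, 501.93146759, 303.42253342]), 'ee_rot': array([-1.90955913e-04,  1.47833102e-01,  9.89012175e-01, -5.05114096e-04]), 'force': array([-1.22103905,  0.08554966, -0.23213948]), 'wrist_torque': array([-0.05401858,  0.06422542, -0.01559193]), 'grip_force': 0.0, 'grip_width': 1.001866905228678}
```

View pics/top1.png

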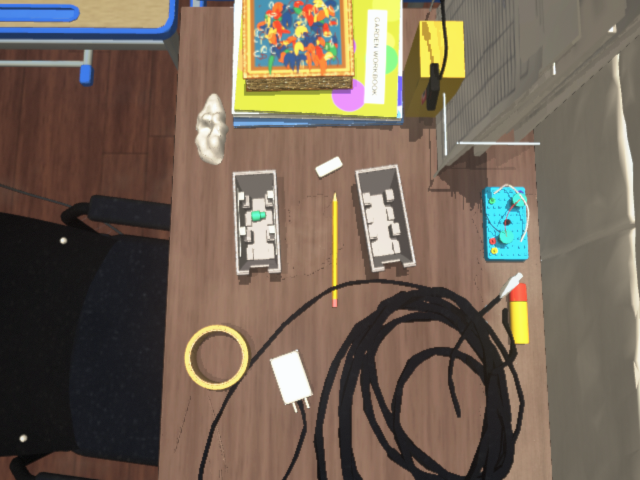

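View pics/side1.png

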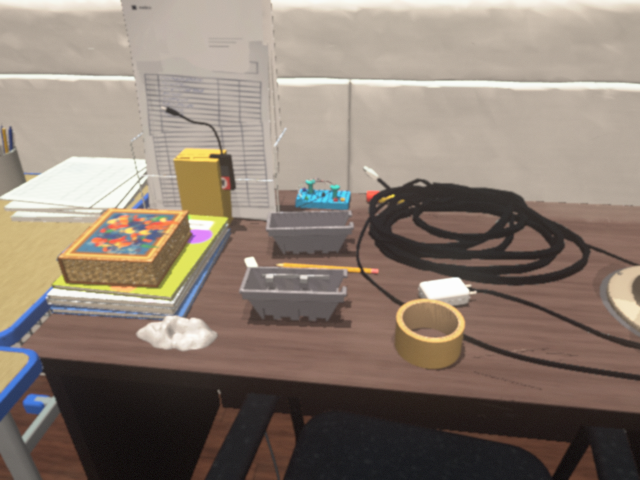

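The top view shows the fixed bin at about (257,222), with the green part at (258,216), and the loose bin at about (385,218). The side view shows both bins: fixed at (295,292), loose at (310,230). The fronts seem to be at the lower ends in the top image. Next I'll measure the rims.

```bash
cat > h.py <<'E'
import cv2,numpy as np,pickle
def cam(c):
    R=cv2.Rodrigues(np.array(c["rvec"],float))[0];t=np.ravel(c["tvec"]).astype(float)
    f=240/np.tan(np.radians(c["vertical_fov"]/2));return R,t,f
def cloud(c):
    R,t,f=cam(c);d=c["depth"].astype(float);v,u=np.mgrid[:480,:640]
    P=np.stack([(u-c["cx"])/f*d,(v-c["cy"])/f*d,d],-1)
    return (P-t)@R
def ray(c,u,v,z):
    R,t,f=cam(c);o=-R.T@t;k=R.T@np.array([(u-c["cx"])/f,(v-c["cy"])/f,1]);return o+k*(z-o[2])/k[2]
def proj(c,p):
    R,t,f=cam(c);q=R@np.asarray(p)+t;return f*q[0]/q[2]+c["cx"],f*q[1]/q[2]+c["cy"]
E
python3 - <<'E'
from h import *
o=pickle.load(open("c1.pkl","rb"))
W=cloud(o["top"]);S=cloud(o["side"])
desk=W[140:300,285:325,2];print("desk",np.median(desk))
for n,(u0,u1) in dict(fix=(225,290),loose=(345,425)).items():
    P=W[155:285,u0:u1].reshape(-1,3);r=P[(P[:,2]>50)&(P[:,2]<75)]
    print(n,len(r),"rim z",np.percentile(r[:,2],[10,50,90]).round(1))
    (c,s,a)=cv2.minAreaRect(r[:,:2].astype(np.float32));print("rect",c,s,a)
    # 2nd view
    m=(np.hypot(*(S[:,:,:2]-np.array(c)).transpose(2,0,1))<95)&(S[:,:,2]>50)&(S[:,:,2]<75)
    q=S[m];print(" side",len(q),np.percentile(q[:,2],[50,90,98]).round(1),cv2.minAreaRect(q[:,:2].astype(np.float32)))
i=o["top"]["color"][155:285,220:430,::-1];s=o["side"]["color"][200:330,230:370,::-1]
a=cv2.resize(i,(780,483),interpolation=2);cv2.imwrite("pics/z1.png",a)
E
```

```text
desk 0.02541021323068229
fix 1361 rim z [51.2 58.4 61.2]
rect (598.8605346679688, 71.15008544921875) (158.01443481445312, 66.22492218017578) 3.84490704536438
 side 1802 [56.8 60.9 61.7] ((600.0892944335938, 74.95523071289062), (156.66204833984375, 69.36637115478516), 4.006601333618164)
loose 1261 rim z [52.5 58.8 61.5]
rect (606.3055419921875, -120.1588363647461) (157.0629119873047, 66.80308532714844) 9.19407844543457
 side 1147 [56.7 61.  61.8] ((608.420654296875, -117.68635559082031), (156.91903686523438, 73.89854431152344), 9.572564125061035)
```

View pics/z1.png

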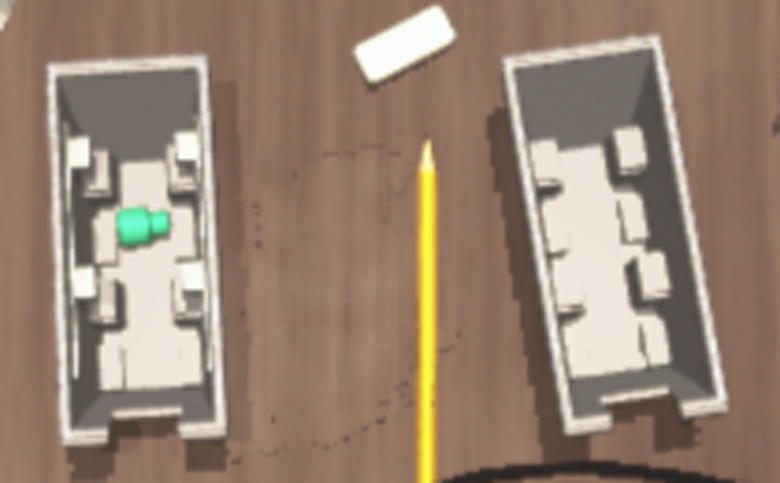

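The zoomed crop shows both scooped fronts at the lower ends, facing world -x: fixed near (145,420), loose near (640,400). The four bright lug tops on the fixed bin are at about (79,152), (187,148), (83,282) and (190,280). The rims measure 157x66 at 60 mm, as stated. Next I'll get a rough lug offset and work out the approach move.

```bash
cat >> h.py <<'E'
from scipy.spatial.transform import Rotation as Ro
def togo(s,pos,ydeg):
    """print offset (cm) and rot (deg) in tool axes to a down pose with tool y at world angle ydeg"""
    w,x,y,z=s["ee_rot"];R=Ro.from_quat([x,y,z,w]).as_matrix()
    a=np.radians(ydeg);Y=np.array([np.cos(a),np.sin(a),0]);Z=np.array([0,0,-1.]);T=np.stack([np.cross(Y,Z),Y,Z],1)
    print("off",(R.T@(np.array(pos)-s["eef_pos"])/10).round(2),"rot",np.degrees(Ro.from_matrix(R.T@T).as_rotvec()).round(2),"yang",np.degrees(np.arctan2(R[1,1],R[0,1])).round(2))
E
python3 - <<'E'
from h import *; from rig import sense
o=pickle.load(open("c1.pkl","rb"));c=o["top"]
a=np.radians(3.84)
for u,v in((79,152),(187,148),(83,282),(190,280)):
    p=ray(c,220+u/3.714-.5,155+v/3.714-.5,50)-[599,71.3,0]
    print((p[:2]@np.array([[np.cos(a),-np.sin(a)],[np.sin(a),np.cos(a)]])).round(1))
togo(sense(),(607,-120,200),99.3)
E
```

```text
[42.6 21.9]
[ 41.7 -22.1]
[-11.3  22.4]
[-13.1 -20.7]
off [-61.56 -46.2   10.38] rot [ -0.06  -0.03 -26.3 ] yang 73.0
```

Request:
{"name": "step_arm", "arguments": {
  "plan": [
    {"offset":[-61.5,-46.2,10.4],"rot":[0,0,-26.3],"gripper":8.54},
    {"offset":[-61.5,-46.2,10.4],"rot":[0,0,-26.3],"gripper":8.54},
    {"offset":[-61.5,-46.2,10.4],"rot":[0,0,-26.3],"gripper":8.54},
    {"offset":[-61.5,-46.2,10.4],"rot":[0,0,-26.3],"gripper":8.54},
    {"offset":[-61.5,-46.2,10.4],"rot":[0,0,-26.3],"gripper":8.54},
    {"offset":[-61.5,-46.2,10.4],"rot":[0,0,-26.3],"gripper":8.54},
    {"offset":[-61.5,-46.2,10.4],"rot":[0,0,-26.3],"gripper":8.54},
    {"offset":[-61.5,-46.2,10.4],"rot":[0,0,-26.3],"gripper":8.54},
    {"offset":[-61.5,-46.2,10.4],"rot":[0,0,-26.3],"gripper":8.54},
    {"offset":[-61.5,-46.2,10.4],"rot":[0,0,-26.3],"gripper":8.54},
    {"offset":[-61.5,-46.2,10.4],"rot":[0,0,-26.3],"gripper":8.54},
    {"offset":[-61.5,-46.2,10.4],"rot":[0,0,-26.3],"gripper":8.54}
  ]
}}

```text
time_s: 1.3
eef_pos: [494.4, 33.9, 225.5]
ee_rot: [-0.0, -0.081, 0.997, 0.0]
force: [0.5, 0.5, 0.7]
grip_width: 1.0
grip_force: 0.0
```

```bash
python3 - <<'E'
from h import *; from rig import sense
s=sense();print(s["time_s"],s["eef_pos"].round(1),s["joints"].round(2));togo(s,(607,-120,200),99.3)
E
```

```text
1.3 [494.4  33.9 225.5] [-0.17  0.33  1.7   0.    1.12 -1.9 ]
off [ -8.64 -17.01   2.54] rot [ 0.01 -0.02 -0.03] yang 99.27
```

Request:
{"name": "step_arm", "arguments": {
  "plan": [
    {"offset":[-8.6,-17.0,2.5],"rot":[0,0,0],"gripper":8.54},
    {"offset":[-8.6,-17.0,2.5],"rot":[0,0,0],"gripper":8.54},
    {"offset":[-8.6,-17.0,2.5],"rot":[0,0,0],"gripper":8.54},
    {"offset":[-8.6,-17.0,2.5],"rot":[0,0,0],"gripper":8.54},
    {"offset":[-8.6,-17.0,2.5],"rot":[0,0,0],"gripper":8.54},
    {"offset":[-8.6,-17.0,2.5],"rot":[0,0,0],"gripper":8.54},
    {"offset":[-8.6,-17.0,2.5],"rot":[0,0,0],"gripper":8.54}
  ]
}}

```text
time_s: 2.0
eef_pos: [605.5, -117.1, 200.9]
ee_rot: [-0.0, -0.081, 0.997, 0.0]
force: [0.2, 0.3, -1.2]
grip_width: 0.999
grip_force: 0.0
```

```bash
python3 - <<'E'
from h import *; from rig import *
s=sense();print(s["time_s"],s["eef_pos"].round(1),s["joints"].round(2),s["force"]);togo(s,(607,-120,103),99.3)
E
```

```text
2.0 [ 605.5 -117.1  200.9] [-0.38  0.6   1.34  0.    1.2  -2.11] [ 0.18587728  0.31082565 -1.17518617]
off [-0.1  -0.32  9.79] rot [ 0.02 -0.03  0.04] yang 99.34
```

Request:
{"name": "step_arm", "arguments": {
  "plan": [
    {"offset":[-0.1,-0.1,5],"rot":[0,0,0],"gripper":8.54},
    {"offset":[-0.1,-0.1,7.5],"rot":[0,0,0],"gripper":8.54},
    {"offset":[-0.1,-0.1,9.8],"rot":[0,0,0],"gripper":8.54},
    {"offset":[-0.1,-0.1,9.8],"rot":[0,0,0],"gripper":8.54},
    {"offset":[-0.1,-0.1,9.8],"rot":[0,0,0],"gripper":8.54},
    {"offset":[-0.1,-0.1,9.8],"rot":[0,0,0],"gripper":8.54}
  ]
}}

```text
time_s: 2.6
eef_pos: [607.7, -118.6, 104.9]
ee_rot: [0.001, -0.081, 0.997, -0.001]
force: [0.3, 0.2, 0.2]
grip_width: 0.999
grip_force: 0.0
```

```bash
python3 - <<'E'
from h import *; from rig import *
c=capture("side")
s=sense();print(s["time_s"],s["eef_pos"].round(1),s["force"]);togo(s,(607,-120,103),99.3)
print(proj(c,(607,-120,60)))
cv2.imwrite("pics/s2.png",cv2.resize(c["color"][120:300,200:440,::-1],(720,540)))
E
```

```text
2.65 [ 607.6 -118.7  104.8] [-0.0960668   0.43052802  0.37764916]
off [ 0.08 -0.12  0.18] rot [-0.08  0.14  0.02] yang 99.32
(np.float64(310.2037125365801), np.float64(218.67469025162933))
```

View pics/s2.png

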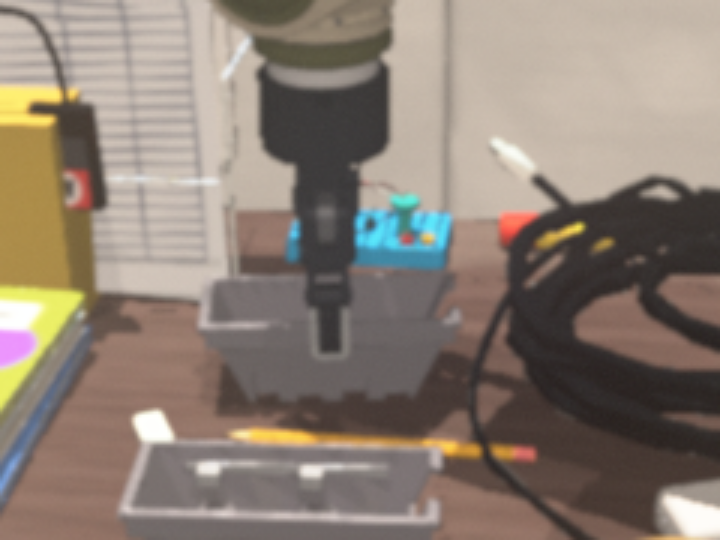

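The crop shows the open finger at (330,330), astride the middle of the loose bin's rim band, with the pad covering the band. I'll close now.

Request:
{"name": "step_arm", "arguments": {
  "plan": [
    {"offset":[0,-0.1,0.1],"rot":[0,0,0],"gripper":7.0},
    {"offset":[0,-0.1,0.1],"rot":[0,0,0],"gripper":6.2},
    {"offset":[0,-0.1,0.1],"rot":[0,0,0],"gripper":5.5},
    {"offset":[0,-0.1,0.1],"rot":[0,0,0],"gripper":5.5},
    {"offset":[0,-0.1,0.1],"rot":[0,0,0],"gripper":5.5},
    {"offset":[0,-0.1,0.1],"rot":[0,0,0],"gripper":5.5},
    {"offset":[0,-0.1,0.1],"rot":[0,0,0],"gripper":5.5},
    {"offset":[0,-0.1,0.1],"rot":[0,0,0],"gripper":5.5}
  ],
  "squeeze": 40
}}

```text
time_s: 3.45
eef_pos: [607.5, -119.9, 103.0]
ee_rot: [0.001, -0.081, 0.997, -0.0]
force: [-1.1, 1.1, 5.8]
grip_width: 0.761
grip_force: 45.3
```

Request:
{"name": "step_arm", "arguments": {
  "plan": [
    {"offset":[0,0,-1],"rot":[0,0,0],"gripper":5.5},
    {"offset":[0,0,-3],"rot":[0,0,0],"gripper":5.5},
    {"offset":[0,0,-6],"rot":[0,0,0],"gripper":5.5},
    {"offset":[0,0,-9],"rot":[0,0,0],"gripper":5.5},
    {"offset":[0,0,-11],"rot":[0,0,0],"gripper":5.5},
    {"offset":[0,0,-11],"rot":[0,0,0],"gripper":5.5},
    {"offset":[0,0,-11],"rot":[0,0,0],"gripper":5.5},
    {"offset":[0,0,-11],"rot":[0,0,0],"gripper":5.5}
  ]
}}

```text
time_s: 4.25
eef_pos: [606.7, -119.6, 210.3]
ee_rot: [-0.001, -0.081, 0.997, 0.001]
force: [-0.5, -0.1, -1.9]
grip_width: 0.764
grip_force: 45.1
```

```bash
python3 - <<'E'
from h import *; from rig import *
s=sense();print(s["time_s"],s["eef_pos"].round(1),s["force"],s["wrist_torque"],s["grip_width"],s["grip_force"]);togo(s,(599,71.3,213),-86.2)
E
```

```text
4.25 [ 606.7 -119.6  210.3] [-0.53762052 -0.14209742 -1.88063977] [-0.0270977   0.03326675 -0.05003317] 0.7644046025350105 45.134146213531494
off [-2.32 18.97 -0.25] rot [ 2.2000e-01  1.2000e-01 -1.7451e+02] yang 99.29
```

Request:
{"name": "step_arm", "arguments": {
  "plan": [
    {"offset":[-0.2,3,0],"rot":[0,0,8],"gripper":5.5},
    {"offset":[-0.4,6,0],"rot":[0,0,16],"gripper":5.5},
    {"offset":[-0.6,9,0],"rot":[0,0,24],"gripper":5.5},
    {"offset":[-1,12,0],"rot":[0,0,32],"gripper":5.5},
    {"offset":[-1.5,15,0],"rot":[0,0,40],"gripper":5.5},
    {"offset":[-2,17,0],"rot":[0,0,48],"gripper":5.5},
    {"offset":[-2.3,19,0],"rot":[0,0,56],"gripper":5.5},
    {"offset":[-2.3,19,0],"rot":[0,0,64],"gripper":5.5},
    {"offset":[-2.3,19,0],"rot":[0,0,72],"gripper":5.5},
    {"offset":[-2.3,19,0],"rot":[0,0,80],"gripper":5.5},
    {"offset":[-2.3,19,0],"rot":[0,0,88],"gripper":5.5},
    {"offset":[-2.3,19,0],"rot":[0,0,95.5],"gripper":5.5}
  ]
}}

```text
time_s: 5.45
eef_pos: [598.8, 71.4, 210.5]
ee_rot: [-0.001, 0.685, 0.728, -0.001]
force: [-0.4, -0.7, -1.2]
grip_width: 0.764
grip_force: 45.2
```

Request:
{"name": "step_arm", "arguments": {
  "plan": [
    {"offset":[0,0,0],"rot":[0,0,8],"gripper":5.5},
    {"offset":[0,0,0],"rot":[0,0,16],"gripper":5.5},
    {"offset":[0,0,0],"rot":[0,0,24],"gripper":5.5},
    {"offset":[0,0,0],"rot":[0,0,32],"gripper":5.5},
    {"offset":[0,0,0],"rot":[0,0,40],"gripper":5.5},
    {"offset":[0,0,0],"rot":[0,0,48],"gripper":5.5},
    {"offset":[0,0,0],"rot":[0,0,56],"gripper":5.5},
    {"offset":[0,0,0],"rot":[0,0,64],"gripper":5.5},
    {"offset":[0,0,0],"rot":[0,0,72],"gripper":5.5},
    {"offset":[0,0,0],"rot":[0,0,80],"gripper":5.5},
    {"offset":[0,0,0],"rot":[0,0,88],"gripper":5.5},
    {"offset":[0,0,0],"rot":[0,0,90],"gripper":5.5}
  ]
}}

```text
time_s: 6.65
eef_pos: [598.9, 71.4, 210.4]
ee_rot: [-0.0, 1.0, 0.031, -0.001]
force: [-0.0, -0.5, -1.0]
grip_width: 0.765
grip_force: 45.2
```

Request:
{"name": "step_arm", "arguments": {
  "plan": [
    {"offset":[0,0,0],"rot":[0,0,0],"gripper":5.5},
    {"offset":[0,0,0],"rot":[0,0,0],"gripper":5.5},
    {"offset":[0,0,0],"rot":[0,0,0],"gripper":5.5},
    {"offset":[0,0,0],"rot":[0,0,0],"gripper":5.5}
  ]
}}

```text
time_s: 7.05
eef_pos: [599.2, 71.4, 211.7]
ee_rot: [-0.0, 0.999, 0.033, -0.0]
force: [0.1, -0.1, -1.8]
grip_width: 0.763
grip_force: 45.2
```

```bash
python3 - <<'E'
from h import *; from rig import *
o={n:capture(n) for n in("top","side")};pickle.dump(o,open("c2.pkl","wb"))
s=sense();print(s["time_s"],s["eef_pos"].round(1),s["force"],s["wrist_torque"],s["grip_width"]);togo(s,(599,71.3,213),-86.2)
for n,l in(("top",1),("side",1)):
    W=cloud(o[n]);m=(W[:,:,2]>150)&(W[:,:,2]<172)&(np.hypot(W[:,:,0]-599,W[:,:,1]-71)<110)
    q=W[m];print(n,len(q),np.percentile(q[:,2],[50,90,98]).round(1),cv2.minAreaRect(q[:,:2].astype(np.float32)))
t=o["top"]["color"][130:310,180:340,::-1];d=o["side"]["color"][130:310,200:400,::-1]
cv2.imwrite("pics/c2.png",cv2.hconcat([cv2.resize(t,(356,400)),cv2.resize(d,(444,400))]))
E
```

```text
7.15 [599.2  71.4 211.9] [-0.00331805  0.05010053 -1.600752  ] [-0.03109774 -0.03251269 -0.0331274 ] 0.7610743450975092
off [-0.02  0.01 -0.11] rot [0.   0.   0.01] yang -86.19
top 7 [157.8 163.3 165.4] ((560.1979370117188, 27.54781723022461), (0.5299034714698792, 69.18241882324219), 82.87181854248047)
side 2671 [162.6 169.4 170.3] ((598.75439453125, 77.83731079101562), (156.6961669921875, 85.31414031982422), 3.447444438934326)
```

View pics/c2.png

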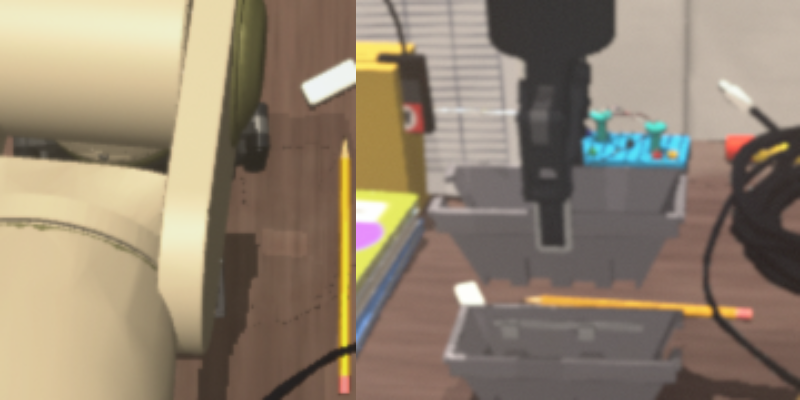

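The left crop (top view) shows mostly the arm, which hides the bins. The right crop (side view) shows the loose bin level above the fixed one at about (560,230), turned round, with its foot over the mouth at (565,320). I'll shift 7 mm towards the fixed front and lower to just above the lugs.

Request:
{"name": "step_arm", "arguments": {
  "plan": [
    {"offset":[-0.7,0,0],"rot":[0,0,0],"gripper":5.5},
    {"offset":[-0.7,0,1.5],"rot":[0,0,0],"gripper":5.5},
    {"offset":[-0.7,0,3],"rot":[0,0,0],"gripper":5.5},
    {"offset":[-0.7,0,4],"rot":[0,0,0],"gripper":5.5},
    {"offset":[-0.7,0,4.8],"rot":[0,0,0],"gripper":5.5},
    {"offset":[-0.7,0,5.4],"rot":[0,0,0],"gripper":5.5},
    {"offset":[-0.7,0,5.4],"rot":[0,0,0],"gripper":5.5},
    {"offset":[-0.7,0,5.4],"rot":[0,0,0],"gripper":5.5},
    {"offset":[-0.7,0,5.4],"rot":[0,0,0],"gripper":5.5}
  ]
}}

```text
time_s: 8.05
eef_pos: [592.5, 71.0, 158.5]
ee_rot: [0.0, 0.999, 0.033, 0.0]
force: [-0.1, -0.1, -2.3]
grip_width: 0.763
grip_force: 45.2
```

```bash
python3 - <<'E'
from h import *; from rig import *
c=capture("side");pickle.dump(c,open("c3.pkl","wb"))
s=sense();print(s["time_s"],s["eef_pos"].round(1),s["force"].round(2),s["wrist_torque"].round(2),s["grip_width"]);togo(s,(599,71.3,153),-86.2)
cv2.imwrite("pics/s3.png",cv2.resize(c["color"][180:340,210:390,::-1],(720,600)[:2]))
E
```

```text
8.1 [592.5  71.  158.4] [ 0.65  0.41 -1.72] [0.01 0.   0.06] 0.7656277885892082
off [0.65 0.01 0.55] rot [ 0.01 -0.05 -0.01] yang -86.21
```

View pics/s3.png

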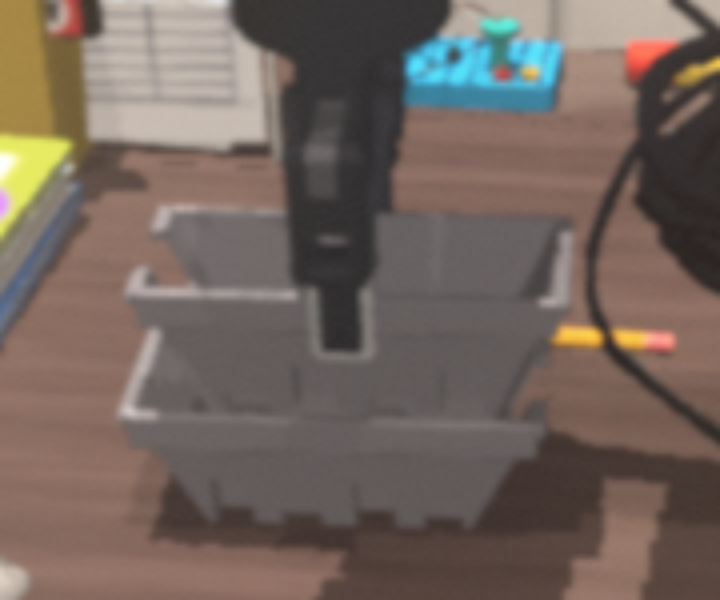

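The crop shows the loose bin's foot inside the fixed bin's mouth (foot at about (345,400), fixed rim at about (330,430)) with no contact yet. I'll lower until I feel the lugs.

Request:
{"name": "step_arm", "arguments": {
  "plan": [
    {"offset":[0,0,0.15],"rot":[0,0,0],"gripper":5.5},
    {"offset":[0,0,0.3],"rot":[0,0,0],"gripper":5.5},
    {"offset":[0,0,0.4],"rot":[0,0,0],"gripper":5.5},
    {"offset":[0,0,0.4],"rot":[0,0,0],"gripper":5.5}
  ]
}}

```text
time_s: 8.5
eef_pos: [592.2, 71.0, 153.7]
ee_rot: [-0.0, 0.999, 0.033, -0.0]
force: [-0.5, -0.7, -1.4]
grip_width: 0.764
grip_force: 45.2
```

Request:
{"name": "step_arm", "arguments": {
  "plan": [
    {"offset":[0,0,0.1],"rot":[0,0,0],"gripper":5.5},
    {"offset":[0,0,0.1],"rot":[0,0,0],"gripper":5.5},
    {"offset":[0,0,0.1],"rot":[0,0,0],"gripper":5.5}
  ]
}}

```text
time_s: 8.8
eef_pos: [592.3, 70.9, 153.0]
ee_rot: [0.0, 0.999, 0.033, 0.0]
force: [0.2, -0.2, -0.9]
grip_width: 0.763
grip_force: 45.3
```

Request:
{"name": "step_arm", "arguments": {
  "plan": [
    {"offset":[0,0,0.05],"rot":[0,0,0],"gripper":5.5},
    {"offset":[0,0,0.05],"rot":[0,0,0],"gripper":5.5},
    {"offset":[0,0,0.05],"rot":[0,0,0],"gripper":5.5}
  ]
}}

```text
time_s: 9.1
eef_pos: [592.4, 71.0, 152.9]
ee_rot: [0.0, 0.999, 0.033, 0.0]
force: [-0.6, 0.5, 5.3]
grip_width: 0.762
grip_force: 45.8
```

Request:
{"name": "step_arm", "arguments": {
  "plan": [
    {"offset":[0.1,0,0],"rot":[0,0,0],"gripper":5.5},
    {"offset":[0.15,0,0],"rot":[0,0,0],"gripper":5.5},
    {"offset":[0.2,0,0],"rot":[0,0,0],"gripper":5.5},
    {"offset":[0.2,0,0],"rot":[0,0,0],"gripper":5.5}
  ]
}}

```text
time_s: 9.5
eef_pos: [593.8, 71.1, 152.9]
ee_rot: [0.0, 0.999, 0.033, -0.001]
force: [-5.8, -0.5, 8.1]
grip_width: 0.761
grip_force: 46.3
```

Request:
{"name": "step_arm", "arguments": {
  "plan": [
    {"offset":[0.05,0,0],"rot":[0,0,0],"gripper":5.5},
    {"offset":[0.1,0,0],"rot":[0,0,0],"gripper":5.5},
    {"offset":[0.1,0,0],"rot":[0,0,0],"gripper":5.5}
  ]
}}

```text
time_s: 9.8
eef_pos: [594.8, 71.1, 152.9]
ee_rot: [0.0, 0.999, 0.033, -0.001]
force: [-6.5, -0.1, 7.6]
grip_width: 0.759
grip_force: 46.3
```

Request:
{"name": "step_arm", "arguments": {
  "plan": [
    {"offset":[0.05,0,0],"rot":[0,0,0],"gripper":5.5},
    {"offset":[0.1,0,0],"rot":[0,0,0],"gripper":5.5},
    {"offset":[0.1,0,0],"rot":[0,0,0],"gripper":5.5}
  ]
}}

```text
time_s: 10.1
eef_pos: [595.8, 71.2, 152.8]
ee_rot: [0.0, 0.999, 0.033, -0.001]
force: [-5.9, -0.8, 7.3]
grip_width: 0.764
grip_force: 46.3
```

Request:
{"name": "step_arm", "arguments": {
  "plan": [
    {"offset":[0.05,0,0],"rot":[0,0,0],"gripper":5.5},
    {"offset":[0.1,0,0],"rot":[0,0,0],"gripper":5.5},
    {"offset":[0.1,0,0],"rot":[0,0,0],"gripper":5.5}
  ]
}}

```text
time_s: 10.4
eef_pos: [596.8, 71.3, 152.9]
ee_rot: [0.0, 0.999, 0.033, -0.001]
force: [-5.7, -0.2, 7.9]
grip_width: 0.764
grip_force: 46.3
```

Request:
{"name": "step_arm", "arguments": {
  "plan": [
    {"offset":[0.05,0,0],"rot":[0,0,0],"gripper":5.5},
    {"offset":[0.1,0,0],"rot":[0,0,0],"gripper":5.5},
    {"offset":[0.1,0,0],"rot":[0,0,0],"gripper":5.5}
  ]
}}

```text
time_s: 10.7
eef_pos: [597.8, 71.3, 152.8]
ee_rot: [0.0, 0.999, 0.033, -0.001]
force: [-4.4, 0.1, 7.9]
grip_width: 0.763
grip_force: 46.3
```

Request:
{"name": "step_arm", "arguments": {
  "plan": [
    {"offset":[0.05,0,0],"rot":[0,0,0],"gripper":5.5},
    {"offset":[0.1,0,0],"rot":[0,0,0],"gripper":5.5},
    {"offset":[0.1,0,0],"rot":[0,0,0],"gripper":5.5}
  ]
}}

```text
time_s: 11.0
eef_pos: [598.9, 71.4, 152.8]
ee_rot: [0.0, 0.999, 0.033, -0.001]
force: [-5.4, 0.4, 6.7]
grip_width: 0.766
grip_force: 46.3
```

Request:
{"name": "step_arm", "arguments": {
  "plan": [
    {"offset":[0.05,0,0],"rot":[0,0,0],"gripper":5.5},
    {"offset":[0.1,0,0],"rot":[0,0,0],"gripper":5.5},
    {"offset":[0.1,0,0],"rot":[0,0,0],"gripper":5.5}
  ]
}}

```text
time_s: 11.3
eef_pos: [599.9, 71.5, 152.8]
ee_rot: [0.0, 0.999, 0.033, -0.001]
force: [-5.4, 0.2, 6.9]
grip_width: 0.767
grip_force: 46.3
```

Request:
{"name": "step_arm", "arguments": {
  "plan": [
    {"offset":[0.05,0,0],"rot":[0,0,0],"gripper":5.5},
    {"offset":[0.1,0,0],"rot":[0,0,0],"gripper":5.5},
    {"offset":[0.1,0,0],"rot":[0,0,0],"gripper":5.5}
  ]
}}

```text
time_s: 11.6
eef_pos: [600.9, 71.6, 152.7]
ee_rot: [0.0, 0.999, 0.033, -0.001]
force: [-4.6, 0.0, 5.4]
grip_width: 0.769
grip_force: 46.2
```

Request:
{"name": "step_arm", "arguments": {
  "plan": [
    {"offset":[0.05,0,0.02],"rot":[0,0,0],"gripper":5.5},
    {"offset":[0.1,0,0.02],"rot":[0,0,0],"gripper":5.5},
    {"offset":[0.1,0,0.02],"rot":[0,0,0],"gripper":5.5}
  ]
}}

```text
time_s: 11.9
eef_pos: [602.2, 71.6, 151.9]
ee_rot: [-0.0, 0.999, 0.033, -0.0]
force: [0.4, 0.1, -2.5]
grip_width: 0.76
grip_force: 45.2
```

Request:
{"name": "step_arm", "arguments": {
  "plan": [
    {"offset":[0.05,0,0],"rot":[0,0,0],"gripper":5.5},
    {"offset":[0.1,0,0],"rot":[0,0,0],"gripper":5.5},
    {"offset":[0.1,0,0],"rot":[0,0,0],"gripper":5.5}
  ]
}}

```text
time_s: 12.2
eef_pos: [603.3, 71.7, 152.0]
ee_rot: [-0.0, 0.999, 0.033, -0.0]
force: [0.7, 0.7, -1.4]
grip_width: 0.758
grip_force: 45.2
```

The force vanished and z dropped: the pockets are over the lugs. I'll lower gently.

Request:
{"name": "step_arm", "arguments": {
  "plan": [
    {"offset":[0,0,0.15],"rot":[0,0,0],"gripper":5.5},
    {"offset":[0,0,0.3],"rot":[0,0,0],"gripper":5.5},
    {"offset":[0,0,0.3],"rot":[0,0,0],"gripper":5.5}
  ]
}}

```text
time_s: 12.5
eef_pos: [603.1, 71.7, 148.9]
ee_rot: [-0.0, 0.999, 0.033, -0.0]
force: [0.1, 0.6, -1.9]
grip_width: 0.764
grip_force: 45.2
```

Request:
{"name": "step_arm", "arguments": {
  "plan": [
    {"offset":[0,0,0.15],"rot":[0,0,0],"gripper":5.5},
    {"offset":[0,0,0.25],"rot":[0,0,0],"gripper":5.5},
    {"offset":[0,0,0.25],"rot":[0,0,0],"gripper":5.5}
  ]
}}

```text
time_s: 12.8
eef_pos: [603.2, 71.7, 146.5]
ee_rot: [-0.0, 0.999, 0.033, -0.0]
force: [-0.8, -0.0, -2.0]
grip_width: 0.765
grip_force: 45.2
```

Request:
{"name": "step_arm", "arguments": {
  "plan": [
    {"offset":[0,0,0.1],"rot":[0,0,0],"gripper":5.5},
    {"offset":[0,0,0.1],"rot":[0,0,0],"gripper":5.5},
    {"offset":[0,0,0.1],"rot":[0,0,0],"gripper":5.5}
  ]
}}

```text
time_s: 13.1
eef_pos: [603.2, 71.7, 145.8]
ee_rot: [0.0, 0.999, 0.033, 0.0]
force: [-0.1, -0.4, -1.9]
grip_width: 0.763
grip_force: 45.2
```

Request:
{"name": "step_arm", "arguments": {
  "plan": [
    {"offset":[0,0,0.08],"rot":[0,0,0],"gripper":5.5},
    {"offset":[0,0,0.08],"rot":[0,0,0],"gripper":5.5},
    {"offset":[0,0,0.08],"rot":[0,0,0],"gripper":5.5}
  ]
}}

```text
time_s: 13.4
eef_pos: [603.3, 71.7, 145.0]
ee_rot: [0.0, 0.999, 0.033, 0.0]
force: [0.1, 0.3, -0.9]
grip_width: 0.761
grip_force: 45.3
```

Request:
{"name": "step_arm", "arguments": {
  "plan": [
    {"offset":[0,0,0.06],"rot":[0,0,0],"gripper":5.5},
    {"offset":[0,0,0.06],"rot":[0,0,0],"gripper":5.5},
    {"offset":[0,0,0.06],"rot":[0,0,0],"gripper":5.5}
  ]
}}

```text
time_s: 13.7
eef_pos: [603.4, 71.7, 144.9]
ee_rot: [0.0, 0.999, 0.033, 0.0]
force: [-1.0, 0.3, 5.5]
grip_width: 0.764
grip_force: 45.9
```

Seated at 42 mm (TCP 144.9). I'll release and retreat.

Request:
{"name": "step_arm", "arguments": {
  "plan": [
    {"offset":[0,0,-0.03],"rot":[0,0,0],"gripper":6.8},
    {"offset":[0,0,-0.03],"rot":[0,0,0],"gripper":7.2},
    {"offset":[0,0,-0.03],"rot":[0,0,0],"gripper":8},
    {"offset":[0,0,-0.03],"rot":[0,0,0],"gripper":8.54},
    {"offset":[0,0,-0.03],"rot":[0,0,0],"gripper":8.54},
    {"offset":[0,0,-0.03],"rot":[0,0,0],"gripper":8.54}
  ],
  "squeeze": 20
}}

```text
time_s: 14.3
eef_pos: [603.2, 71.7, 144.6]
ee_rot: [0.0, 0.999, 0.033, -0.0]
force: [-0.5, -0.1, 0.5]
grip_width: 0.999
grip_force: 0.0
```

Request:
{"name": "step_arm", "arguments": {
  "plan": [
    {"offset":[0,0,-1],"rot":[0,0,0],"gripper":8.54},
    {"offset":[0,0,-3],"rot":[0,0,0],"gripper":8.54},
    {"offset":[0,0,-6],"rot":[0,0,0],"gripper":8.54},
    {"offset":[0,0,-10],"rot":[0,0,0],"gripper":8.54},
    {"offset":[0,0,-14],"rot":[0,0,0],"gripper":8.54},
    {"offset":[-5,0,-15],"rot":[0,0,0],"gripper":8.54},
    {"offset":[-10,0,-15],"rot":[0,0,0],"gripper":8.54},
    {"offset":[-15,0,-15],"rot":[0,0,0],"gripper":8.54},
    {"offset":[-20,0,-15],"rot":[0,0,0],"gripper":8.54},
    {"offset":[-20,0,-15],"rot":[0,0,0],"gripper":8.54},
    {"offset":[-20,0,-15],"rot":[0,0,0],"gripper":8.54},
    {"offset":[-20,0,-15],"rot":[0,0,0],"gripper":8.54}
  ]
}}

```text
time_s: 15.5
eef_pos: [404.6, 58.3, 295.4]
ee_rot: [0.0, 0.999, 0.033, 0.001]
force: [0.1, 0.8, -0.5]
grip_width: 1.002
grip_force: 0.0
```

```bash
python3 - <<'E'
from h import *; from rig import *
o={n:capture(n) for n in("top","side")}
s=sense();print(s["time_s"],s["eef_pos"].round(1),s["force"].round(1))
for n in o:
    W=cloud(o[n]);m=(W[:,:,2]>85)&(W[:,:,2]<115)&(np.hypot(W[:,:,0]-601,W[:,:,1]-72)<90)
    q=W[m];print(n,len(q),np.percentile(q[:,2],[50,90,98]).round(1),cv2.minAreaRect(q[:,:2].astype(np.float32)))
    b=(q[:,:2]-[601,72])@np.array([.998,.067]);
    for k in(b<-55,b>55):print("  end z",np.percentile(q[k,2],[90,97]).round(1) if k.any() else None)
t=o["top"]["color"][140:300,190:350,::-1];d=o["side"]["color"][180:340,210:370,::-1]
cv2.imwrite("pics/f.png",cv2.hconcat([cv2.resize(t,(400,400)),cv2.resize(d,(400,400))]))
E
```

```text
15.6 [404.6  58.4 294.8] [-0.7  0.1 -0.2]
top 1612 [100.1 103.  104.1] ((602.0086669921875, 69.23638153076172), (157.69534301757812, 66.15587615966797), 3.781907558441162)
  end z [103. 104.]
  end z [102.9 103.9]
side 2485 [ 96.5 102.6 103.6] ((603.4952392578125, 72.64860534667969), (156.7857208251953, 71.78355407714844), 3.7880280017852783)
  end z [103.1 103.7]
  end z [102.7 103.5]
```

View pics/f.png

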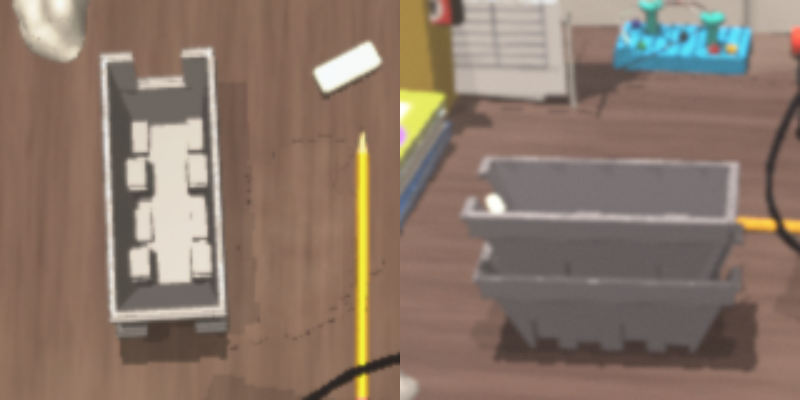

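The final pictures show the loose bin's scoop facing away, at (160,75) in the top crop, opposite the fixed bin's at (735,275) in the side crop. Its rim stands level at about 102 mm at both ends, so the bin is seated, and the gripper is clear of it.

```bash
python3 -c "
from rig import *
print(finish_job())"
```

```text
the job is handed in; nothing more can be done
None
```

The loose bin, turned half a turn, is stacked on the fixed bin: fully down at 42 mm, level and released, with sampled contact forces no higher than about 12 N. I did not look at the kit part again after stacking, because the upper bin hides it, and the job was handed in at about 16 s with no verdict reported.

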